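# Point out the two sold pots and tally them

## Task

Show the packer the two pots that have been sold: point the fingertips straight down at the mouth of the narrow-necked vase, a few centimetres above it and without touching, and stay there about two seconds; then point in the same way at the middle of the smaller bowl, again for about two seconds. Then press the large key of the tally box fully down, let it come back up, and draw clear. Point at no other vase or bowl, do not press the small key, and do not touch, pick up or shift any pot or loose thing on the table.

Things in the scene. Friction and masses are not known exactly. Their poses are not given: they have to be found in the camera images.
- neck_vase: The narrow-necked vase: round belly 86 mm across at 45 mm height, neck 24 mm across, lip 34 mm across at 140 mm height; glazed blue like all six pots; loose, upright. Origin: centre of its underside, z up.
- neck_vase_mouth (a point): Centre of the narrow-necked vase's mouth, on its axis at lip height, 140 mm above the table.
- small_bowl: The smaller of the two bowls: 96 mm across the rim, 55 mm high, open; glazed blue like all six pots; loose, upright. Origin: centre of its underside, z up.
- small_bowl_rim (a point): Centre of the small bowl's mouth, at rim height, 55 mm above the table.
- large_bowl: The larger bowl: 136 mm across the rim, 75 mm high, open; glazed blue like all six pots; loose, upright. Origin: centre of its underside.
- large_bowl_rim (a point): Centre of the large bowl's mouth, at rim height, 75 mm above the table.
- wide_vase: Vase with a wide open mouth, 135 mm high, 88 mm across belly and rim; glazed blue like all six pots; loose, upright. Origin: centre of its underside.
- wide_vase_mouth (a point): Centre of the wide vase's mouth, at rim height, 135 mm above the table.
- mug: Mug, 82 mm across, 92 mm high, with a handle on its own +y side; glazed blue like all six pots; loose, upright. Origin: centre of its underside.
- jar: Closed jar with a knobbed lid (one solid piece), 92 mm across, 114 mm high to the top of the knob; glazed blue like all six pots; loose, upright. Origin: centre of its underside.
- tally: Grey tally box fixed to the table, 150 x 85 x 30 mm, at any yaw; two white round push keys in black housings on its top. Origin: centre of its underside; the large key is 38 mm along its own +x, the small key 42 mm along its own -x.
- large_key_top (a point): Centre of the top face of the large key (36 mm across), 52 mm above the table when up. It goes straight down.
- large_key (a joint): Large key's travel: 0 up, 0.006 m fully down; a spring brings it back up; about 5 N holds it fully down.
- small_key_top (a point): Centre of the top face of the small key (18 mm across), same travel and spring as the large one.
- small_key (a joint): Small key's travel: 0 up, 0.006 m fully down.
- brush: Brush lying on the table to the robot's right, bystander. Origin: middle of its underside.
- modelling_tool: Wooden modelling tool 190 mm long lying on the table to the robot's right, bystander.
- test_tile: Glazed square test tile 60 x 60 x 8 mm, lying beyond the pots, bystander.
- glaze_jar: Closed glaze jar 60 mm across, 80 mm high, standing beyond the pots, bystander.
Mind the look-alikes: they are no part of the job. Leave any green or turquoise look-alike of the jar alone.

How it is judged (in metres and radians):
On the way, in this order (a step that is already met when the one before it is completed fails the run):
1. the tool, pointing down, dwells just above the mouth of the narrow-necked vase (TCP within 25 mm of its axis, 15 to 80 mm above the lip, for 1.6 s) (horizontal distance between the grasp point and neck_vase_mouth below 0.025 m and z of the grasp point in the frame of neck_vase_mouth between 0.015 and 0.08 m and angle between the grasp point's own z axis and vertical above 2.5 rad), for 1.6 s.
2. the tool, pointing down, dwells just above the middle of the smaller bowl (TCP within 25 mm of its axis, 15 to 80 mm above the rim, for 1.6 s) (horizontal distance between the grasp point and small_bowl_rim below 0.025 m and z of the grasp point in the frame of small_bowl_rim between 0.015 and 0.08 m and angle between the grasp point's own z axis and vertical above 2.5 rad), for 1.6 s.
3. the large key is pressed down (4.5 mm or more of its 6 mm) (value of joint large_key above 0.0045 m), for 0.05 s.
At the end, for the whole second after the job is handed in: Both keys are up again (under 1.5 mm down), every pot stands upright and at rest, and every pot and loose thing is within 10 mm of where it started (value of joint each of large_key, small_key below 0.0015 m and distance of each of neck_vase, wide_vase, small_bowl, large_bowl, mug, jar, brush, modelling_tool, test_tile, glaze_jar from where it was at the start of the episode below 0.01 m and linear speed of each of neck_vase, wide_vase, small_bowl, large_bowl, mug, jar below 0.02 m/s and angle between each of neck_vase, wide_vase, small_bowl, large_bowl, mug, jar's own z axis and vertical below 0.1 rad); the robot touches nothing.
It fails at once if the robot touches a pot or another loose thing (contact force between any of the fingers, the arm and neck_vase above 0.3 N or contact force between any of the fingers, the arm and wide_vase above 0.3 N or contact force between any of the fingers, the arm and small_bowl above 0.3 N or contact force between any of the fingers, the arm and large_bowl above 0.3 N or contact force between any of the fingers, the arm and mug above 0.3 N or contact force between any of the fingers, the arm and jar above 0.3 N or contact force between any of the fingers, the arm and brush above 0.3 N or contact force between any of the fingers, the arm and modelling_tool above 0.3 N or contact force between any of the fingers, the arm and test_tile above 0.3 N or contact force between any of the fingers, the arm and glaze_jar above 0.3 N).
It fails at once if a pot or another loose thing is shifted or lifted more than 10 mm (distance of any of neck_vase, wide_vase, small_bowl, large_bowl, mug, jar, brush, modelling_tool, test_tile, glaze_jar from where it was at the start of the episode above 0.01 m).
It fails at once if the tool points at the wide vase or the large bowl (TCP within 20 mm of its axis and less than 60 mm above its rim) ((horizontal distance between the grasp point and wide_vase_mouth below 0.02 m and z of the grasp point in the frame of wide_vase_mouth between 0.015 and 0.06 m) or (horizontal distance between the grasp point and large_bowl_rim below 0.02 m and z of the grasp point in the frame of large_bowl_rim between 0.015 and 0.06 m)).
It fails at once if the small key is pressed (more than 2 mm) (value of joint small_key above 0.002 m).
It also fails if it takes over 58 s, if anything falls off the work surface, if the arm or the gripper's body presses on something with over 40 N, if the wrist force passes 120 N, or if a joint passes its speed limit or range.

## Robot

A 6-joint arm with a two-finger parallel gripper is mounted at the origin on the work surface. World frame = base frame: x ahead of the robot, y to its left, z up, the work surface at z = 0. Lengths are in m, angles in degrees, forces in N, time in s.
With the tool pointing down it reaches from about 0.4 to 0.825 m from the base axis. Payload 7 kg.
Tool frame: the origin (TCP) lies between the finger pads, 19 mm behind the fingertips; this is the grasp point; z points along the fingers, y is the line along which they close (so a half turn about z gives the same grasp; the last joint's range is limited). The gripper opens to 88 mm and grips with 3 to 60 N. Pads are 19 mm wide; open, the fingers measure 130 mm over their backs; the gripper's body (78 mm by 193 mm) begins 47 mm behind the grasp point.
Start: joints at [-49.211, 20.546, 0.682, 0, -70.136, -16.507], TCP at [0.278, -0.615, 0.245] pointing down, gripper open.
Joint ranges: [-176.03, 176.03], [-82.01, 121.73], [-58.28, 71.71], [-173.87, 95.51], [-174.79, -0.11], [-173.66, 173.66]. Speed limits (degrees/s): [136.94, 136.94, 172.46, 180, 180, 180].

## Interface

Orientations are given as [roll, pitch, yaw] about the fixed x, y, z axes, in that order (R = Rz(yaw) Ry(pitch) Rx(roll)).
In Python, from plant import get_state, cams, r gives the robot as it stands.
- The arm moves only by the tool apply_moves, never from a script. Its argument "targets" is a list of rows, each an object with "dp": the shift along the world's x, y, z in m, a list of three; "yaw": the turn about the world's z in degrees. In form: [{"dp": [x, y, z], "yaw": yaw}, ...]. A call has 1 to 20 rows; each row is the pose to reach, as a shift and turn from the pose commanded when the call began; what a row does not reach only later rows make up. A row lasts 1/12 s, in which the tool goes at most 41.7 mm and 7.16 degrees, less where a joint would pass 70% of its speed; a pose out of reach is approached as far as the arm can. A call with a gripper value outside its range is refused whole. "grip" is the gripper command: -1 is fully open, 1 is shut, values between are in proportion, set as the call begins (left out, the last holds). The fingers move at their own pace and stop on an object; "squeeze" is the grip in N (left out, the last holds). Time passes only in rows, so rows that repeat a pose let the fingers close. It gives the time, the measured TCP pose, the force, the opening and the grip force at its end, in the units of the state.
- get_state(): the state, without advancing time (a new reading comes with each control period).
- cams.capture(name): name is "scene" or "top"; returns a dict with "image" (480x640x3 uint8, red, green, blue), "range_z" (480x640 float32, m along the optical axis (not along the pixel's ray), 0 where there is no reading), "fx", "fy", "cx", "cy" (pixels), "k1" (the pictures are not rectified: a ray, as slopes to the right and down, at radius r is drawn at 1 + k1 r^2 times it, then the intrinsics apply), "R" (3x3) and "t" (3): a world point X has camera coordinates R X + t. Camera axes: x right, y down, z forward; pixel columns grow to the right and rows downward; lengths in m; the calibration is good to about 2 mm. A picture is of the moment at which its call begins.
- r.close_job(): hands the job in; it is judged then, once.
The state is a dict: "time_s": time; "joints": joint angles; "qd": joint speeds; "joint_torque": joint torques, N m; "tcp_pos": TCP position; "eef_rot": TCP orientation; "contact_force": force on the tool from outside, world axes, zero at the start; "moment": the same for the moment, N m; "gripper_width": finger opening in m; "gripper_force": force on a finger pad.
Only numpy, scipy, OpenCV 4.12 (cv2) and the standard library are available. Lean on these libraries where they do the work, as an engineer would, in place of code of your own. Each camera call takes 0.05 s, during which the arm holds its last target. There are 200 camera calls.

## Working session

There is one attempt and no reset: what is moved stays moved. The work goes in short steps, Python scripts to look and compute and a tool call to move; the robot and the scene stay as the last step left them, time stands still between calls to the robot, and variables do not carry over. Pictures are saved under pics/ and viewed, at most 10 in all, crops included, and the job is handed in when it is done.

Besides the shell and the picture viewer there is one more tool, called after "Call:" as name(argument=value, ...) on one line, values as JSON. apply_moves: Moves the arm, as the interface text tells. Its arguments: {"type":"object","properties":{"targets":{"type":"array","items":{"type":"object","properties":{"dp":{"type":"array","items":{"type":"number"}},"yaw":{"type":"number"}}}},"grip":{"type":"number"},"squeeze":{"type":"number"}},"required":["targets"]}

```bash
mkdir -p pics
cat > h.py <<'E'
import numpy as np,cv2
from plant import get_state,cams,r
def world(c):
    v,u=np.mgrid[0:480,0:640].astype(float)
    xd=(u-c["cx"])/c["fx"];yd=(v-c["cy"])/c["fy"]
    x,y=xd.copy(),yd.copy()
    for _ in range(10):
        s=1+c["k1"]*(x*x+y*y);x=xd/s;y=yd/s
    z=c["range_z"];P=np.stack([x*z,y*z,z],-1)
    W=(P-np.array(c["t"]))@np.array(c["R"]);W[z<=0]=np.nan
    return W
E
python3 - <<'E'
from h import *
for n in("top","scene"):
    c=cams.capture(n);np.save(f"{n}.npy",c,allow_pickle=True)
    cv2.imwrite(f"pics/{n}1.png",c["image"][:,:,::-1])
    W=world(c);np.save(f"W{n}.npy",W)
print(get_state())
W=np.load("Wtop.npy");m=(np.nan_to_num(W[...,2])>0.02).astype(np.uint8)
k,l,s,ce=cv2.connectedComponentsWithStats(m)
for i in range(1,k):
    if s[i,4]>60:
        p=W[l==i];print(s[i],ce[i].round(),np.nanmedian(p,0).round(3),np.nanmin(p,0).round(3),np.nanmax(p,0).round(3))
E
```

```text
{'time_s': 0.1, 'joints': array([-4.92142165e+01,  2.05868979e+01,  6.38370922e-01, -1.88215518e-02,
       -7.01355082e+01, -1.65082622e+01]), 'qd': array([-0.09459713, -0.12585161,  0.14539387,  0.0571355 , -0.00439298,
       -0.04199802]), 'joint_torque': array([-4.01343505e-04, -5.84164560e+01,  2.93749666e+01,  7.01539814e+00,
        1.00860855e-02, -4.98177781e-05]), 'tcp_pos': array([ 0.27735561, -0.61492751,  0.24451288]), 'eef_rot': array([ 1.79914401e+02, -6.91622136e-03, -1.55728882e+02]), 'contact_force': array([0.11160964, 0.54281796, 0.00796633]), 'moment': array([ 0.01839374, -0.03048111,  0.00770457]), 'gripper_force': 0.0, 'gripper_width': 0.08766439525860445}
[   39    95    89   131 10256] [ 83. 161.] [0.806 0.611 0.074] [0.634 0.505 0.02 ] [1.006 0.738 0.112]
[ 360  103   82   79 5035] [401. 142.] [ 0.837 -0.259  0.082] [ 0.73  -0.37   0.065] [ 0.948 -0.15   0.095]
[128 111  54  81 977] [153. 149.] [0.849 0.426 0.041] [0.728 0.346 0.02 ] [0.954 0.491 0.062]
[ 516  121   47   43 1427] [540. 142.] [ 0.829 -0.633  0.124] [ 0.788 -0.696  0.02 ] [ 0.887 -0.597  0.14 
[... 1027 characters left out ...]
  33 821] [406. 290.] [ 0.442 -0.257  0.076] [ 0.401 -0.308  0.038] [ 0.486 -0.223  0.149]
[  43  284   78   81 4845] [ 81. 324.] [0.361 0.62  0.036] [0.251 0.511 0.02 ] [0.471 0.736 0.05 ]
[456 292  15  16  73] [464. 299.] [ 0.416 -0.429  0.022] [ 0.395 -0.443  0.02 ] [ 0.435 -0.404  0.028]
[308 315  33  34 900] [324. 331.] [ 0.341 -0.044  0.092] [ 0.298 -0.087  0.027] [ 0.382 -0.002  0.121]
[229 316  36  34 964] [247. 333.] [0.34  0.153 0.091] [0.295 0.114 0.026] [0.382 0.203 0.121]
[ 597  440   43   40 1364] [621. 462.] [ 0.097 -0.585  0.578] [ 0.06  -0.643  0.545] [ 0.13  -0.551  0.638]
[537 457  49  23 423] [560. 469.] [-0.066 -0.691  0.022] [-0.101 -0.768  0.02 ] [-0.029 -0.623  0.031]
```

View pics/top1.png

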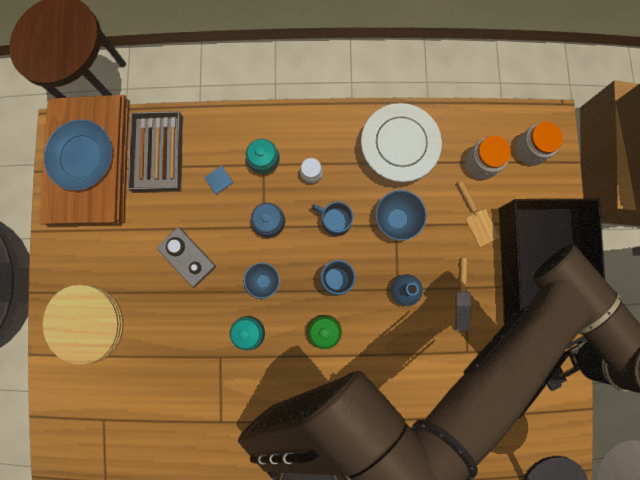

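View pics/scene1.png

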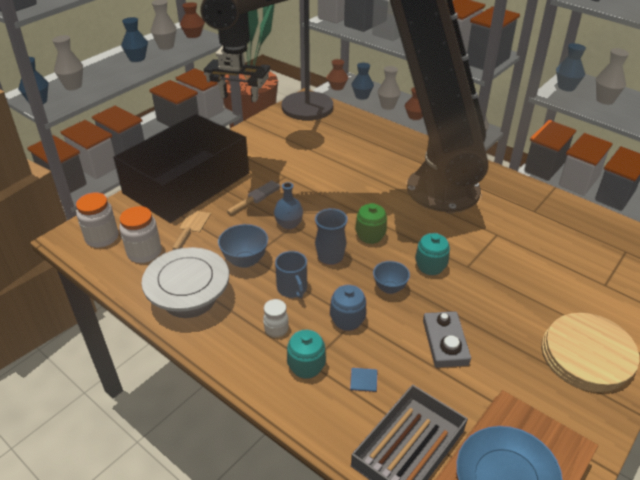

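The top picture shows the narrow-necked vase at (406,290) with its lip at about (412,288). The small bowl is at (262,281) and the wide vase at (338,277). On the tally box, the large key is at (174,246) and the small key at (195,268).

Run:
```python
from h import *
from scipy.optimize import least_squares
def fit(P,R=None):
    f=lambda q:np.hypot(P[:,0]-q[0],P[:,1]-q[1])-(q[2] if R is None else R)
    s=least_squares(f,[*np.median(P[:,:2],0),.03],loss="soft_l1",f_scale=.003);return s.x.round(4),len(P)
for n in("top","scene"):
    W=np.load(f"W{n}.npy");F=W.reshape(-1,3)
    def sel(x,y,rad,z0,z1):
        return F[(np.hypot(F[:,0]-x,F[:,1]-y)<rad)&(F[:,2]>z0)&(F[:,2]<z1)]
    print(n)
    p=sel(.44,-.26,.06,.128,.155);print("lip",fit(p),p.mean(0),np.ptp(p,0))
    p=sel(.44,-.26,.07,.035,.055);print("belly",fit(p,.043))
    p=sel(.479,.12,.07,.045,.066);print("bowl",fit(p),p.mean(0))
    p=sel(.56,.36,.12,.046,.07);p_=p
    c,l,_=cv2.kmeans(p[:,:2].astype(np.float32),2,None,(3,50,1e-5),5,0)[::-1][0],None,None
    for q in ((.585,.36),(.51,.30)):
        pass
    print("keyspan",np.c_[c][:4].round(3),p.min(0),p.max(0))
    print("tallytop",np.median(sel(.543,.328,.12,.022,.038),0),len(sel(.543,.328,.12,.022,.038)))
c=np.load("top.npy",allow_pickle=True).item();W=np.load("Wtop.npy")
for u,v in((174,246),(195,268),(412,288)):print(W[v-1:v+2,u-1:u+2].reshape(-1,3).mean(0))
im=c["image"][:,:,::-1]
a=cv2.resize(im[220:300,150:225],None,fx=5,fy=5,interpolation=2);b=cv2.resize(im[260:340,370:445],None,fx=5,fy=5,interpolation=2)
cv2.imwrite("pics/crop.png",np.hstack([a,b]))
# white key blobs
h=cv2.cvtColor(c["image"],cv2.COLOR_RGB2HSV);m=((h[...,2]>150)&(h[...,1]<60)).astype(np.uint8);m[:, :150]=0;m[:,225:]=0;m[:220]=0;m[300:]=0
k,l,s,ce=cv2.connectedComponentsWithStats(m)
R=np.array(c["R"]);t=np.array(c["t"])
def ray(u,v,z):
    d=cv2.undistortPoints(np.array([[[u,v]]],float),np.array([[c["fx"],0,c["cx"]],[0,c["fy"],c["cy"]],[0,0,1]]),np.array([c["k1"],0,0,0,0]))[0,0]
    o=-R.T@t;w=R.T@np.r_[d,1];return (o+w*(z-o[2])/w[2]).round(4)
for i in range(1,k):print(s[i],ce[i],ray(*ce[i],.052))
print("k1",c["k1"],"lipray",ray(412,288,.14))
```

```text
top
lip (array([ 0.4438, -0.2652,  0.0116]), 140) [ 0.4438557  -0.26499407  0.13923855] [0.03028863 0.03089713 0.02030179]
belly (array([ 0.4441, -0.2661,  0.03  ]), 113)
bowl (array([0.4762, 0.1181, 0.0447]), 246) [0.47802979 0.12100779 0.05279946]
keyspan [[0.514 0.299]
 [0.571 0.354]] [0.50515188 0.28923281 0.04609119] [0.58966546 0.37416804 0.06099333]
tallytop [0.5386393  0.32316174 0.02935923] 1302
scene
lip (array([ 0.4467, -0.262 ,  0.0126]), 92) [ 0.44940574 -0.2603952   0.13768264] [0.03657806 0.03704659 0.01737957]
belly (array([ 0.4996, -0.2163,  0.03  ]), 173)
bowl (array([0.479 , 0.1195, 0.0444]), 308) [0.47448579 0.11848966 0.05226739]
keyspan [[0.576 0.357]
 [0.517 0.302]] [0.50336839 0.28898075 0.04600411] [0.59500917 0.38099212 0.05994547]
tallytop [0.54959505 0.3282723  0.03016449] 1323
[0.57048003 0.35431478 0.05034448]
[0.51062266 0.29633036 0.05146371]
[ 0.4460529  -0.26501145  0.14020124]
[168 240  12  12 122] [173.5 245.5] [0.5717 0.3553 0.052 ]
[191 265   6   5  26] [193.5 267. ] [0.5133 0.3003 0.052 ]
k1 -0.18794141820100863 lipray [ 0.4461 -0.265   0.14  ]
```

View pics/crop.png

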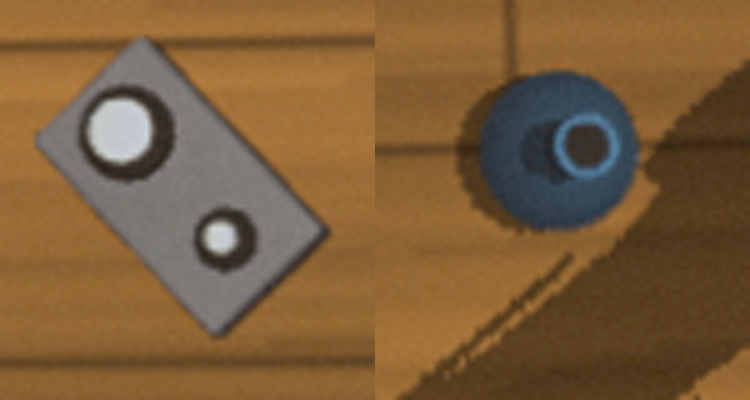

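Call:
apply_moves(targets=[{"dp": [0.005,0.01,0.005],"yaw": 0},{"dp": [0.015,0.031,0.01],"yaw": 0},{"dp": [0.029,0.06,0.015],"yaw": 0},{"dp": [0.043,0.09,0.015],"yaw": 0},{"dp": [0.057,0.12,0.015],"yaw": 0},{"dp": [0.071,0.15,0.015],"yaw": 0},{"dp": [0.086,0.18,0.015],"yaw": 0},{"dp": [0.1,0.21,0.015],"yaw": 0},{"dp": [0.114,0.24,0.015],"yaw": 0},{"dp": [0.128,0.27,0.01],"yaw": 0},{"dp": [0.142,0.3,0.005],"yaw": 0},{"dp": [0.154,0.325,0],"yaw": 0},{"dp": [0.163,0.342,-0.01],"yaw": 0},{"dp": [0.167,0.35,-0.02],"yaw": 0},{"dp": [0.167,0.351,-0.035],"yaw": 0},{"dp": [0.167,0.351,-0.045],"yaw": 0},{"dp": [0.167,0.351,-0.053],"yaw": 0},{"dp": [0.167,0.351,-0.055],"yaw": 0}], grip=1)

```text
time_s: 1.6
tcp_pos: [0.4435, -0.2644, 0.1888]
eef_rot: [179.9, -0.1, -155.8]
contact_force: [-0.6, -0.1, -0.1]
gripper_width: 0.0002
gripper_force: 0.0
```

Call:
apply_moves(targets=[{"dp": [0.001,0,0]},{"dp": [0.001,0,0]},{"dp": [0.001,0,0]},{"dp": [0.001,0,0]},{"dp": [0.001,0,0]},{"dp": [0.001,0,0]},{"dp": [0.001,0,0]},{"dp": [0.001,0,0]},{"dp": [0.001,0,0]},{"dp": [0.001,0,0]},{"dp": [0.001,0,0]},{"dp": [0.001,0,0]},{"dp": [0.001,0,0]},{"dp": [0.001,0,0]},{"dp": [0.001,0,0]},{"dp": [0.001,0,0]},{"dp": [0.001,0,0]},{"dp": [0.001,0,0]},{"dp": [0.001,0,0]},{"dp": [0.001,0,0]}])

```text
$.targets[0]: bad value
```

Call:
apply_moves(targets=[{"dp": [0,0,0]},{"dp": [0,0,0]},{"dp": [0,0,0]},{"dp": [0,0,0]},{"dp": [0,0,0]},{"dp": [0,0,0]},{"dp": [0,0,0]},{"dp": [0,0,0]},{"dp": [0,0,0.01]},{"dp": [0,0,0.03]},{"dp": [0,0,0.05]},{"dp": [0,0,0.065]},{"dp": [0,0,0.07]}])

```text
$.targets[0]: bad value
```

Call:
apply_moves(targets=[{"dp": [0.001,0.01,0]},{"dp": [0.003,0.03,0]},{"dp": [0.005,0.06,0]},{"dp": [0.008,0.09,0]},{"dp": [0.01,0.12,0]},{"dp": [0.013,0.15,0]},{"dp": [0.015,0.18,0]},{"dp": [0.018,0.21,0]},{"dp": [0.02,0.24,0]},{"dp": [0.023,0.27,0]},{"dp": [0.026,0.3,0]},{"dp": [0.028,0.33,0]},{"dp": [0.03,0.355,0]},{"dp": [0.031,0.373,0]},{"dp": [0.032,0.381,0]},{"dp": [0.032,0.383,0]},{"dp": [0.032,0.383,0]}])

```text
$.targets[0]: bad value
```

Every row needs a yaw value, so all three calls were refused and nothing moved.

Call:
apply_moves(targets=[{"dp": [0.001,0,0],"yaw": 0},{"dp": [0.001,0,0],"yaw": 0},{"dp": [0.001,0,0],"yaw": 0},{"dp": [0.001,0,0],"yaw": 0},{"dp": [0.001,0,0],"yaw": 0},{"dp": [0.001,0,0],"yaw": 0},{"dp": [0.001,0,0],"yaw": 0},{"dp": [0.001,0,0],"yaw": 0},{"dp": [0.001,0,0],"yaw": 0},{"dp": [0.001,0,0],"yaw": 0},{"dp": [0.001,0,0],"yaw": 0},{"dp": [0.001,0,0],"yaw": 0},{"dp": [0.001,0,0],"yaw": 0},{"dp": [0.001,0,0],"yaw": 0},{"dp": [0.001,0,0],"yaw": 0},{"dp": [0.001,0,0],"yaw": 0},{"dp": [0.001,0,0],"yaw": 0},{"dp": [0.001,0,0],"yaw": 0},{"dp": [0.001,0,0],"yaw": 0},{"dp": [0.001,0,0],"yaw": 0}])

```text
time_s: 3.27
tcp_pos: [0.4455, -0.2643, 0.1903]
eef_rot: [180.0, -0.0, -155.7]
contact_force: [0.0, 0.8, 0.3]
gripper_width: 0.0003
gripper_force: 0.0
```

Call:
apply_moves(targets=[{"dp": [0,0,0],"yaw": 0},{"dp": [0,0,0],"yaw": 0},{"dp": [0,0,0],"yaw": 0},{"dp": [0,0,0],"yaw": 0},{"dp": [0,0,0],"yaw": 0},{"dp": [0,0,0],"yaw": 0},{"dp": [0,0,0.01],"yaw": 0},{"dp": [0,0,0.03],"yaw": 0},{"dp": [0,0,0.05],"yaw": 0},{"dp": [0,0,0.065],"yaw": 0},{"dp": [0,0,0.07],"yaw": 0},{"dp": [0,0,0.07],"yaw": 0}])

```text
time_s: 4.27
tcp_pos: [0.4463, -0.2645, 0.2622]
eef_rot: [-179.9, 0.1, -155.7]
contact_force: [0.5, -0.7, 0.0]
gripper_width: 0.0004
gripper_force: 0.0
```

Call:
apply_moves(targets=[{"dp": [0.001,0.01,0],"yaw": 0},{"dp": [0.003,0.03,0],"yaw": 0},{"dp": [0.005,0.06,0],"yaw": 0},{"dp": [0.008,0.09,0],"yaw": 0},{"dp": [0.01,0.12,0],"yaw": 0},{"dp": [0.013,0.15,0],"yaw": 0},{"dp": [0.015,0.18,0],"yaw": 0},{"dp": [0.018,0.21,0],"yaw": 0},{"dp": [0.02,0.24,0],"yaw": 0},{"dp": [0.023,0.27,0],"yaw": 0},{"dp": [0.025,0.3,0],"yaw": 0},{"dp": [0.027,0.33,0],"yaw": 0},{"dp": [0.029,0.355,0],"yaw": 0},{"dp": [0.03,0.373,0],"yaw": 0},{"dp": [0.031,0.381,0],"yaw": 0},{"dp": [0.031,0.383,0],"yaw": 0},{"dp": [0.031,0.383,0],"yaw": 0}])

```text
time_s: 5.68
tcp_pos: [0.476, 0.1189, 0.2596]
eef_rot: [-180.0, -0.1, -155.7]
contact_force: [0.7, -1.2, -0.4]
gripper_width: 0.0003
gripper_force: 0.0
```

Call:
apply_moves(targets=[{"dp": [0,0,-0.01],"yaw": 0},{"dp": [0,0,-0.03],"yaw": 0},{"dp": [0,0,-0.05],"yaw": 0},{"dp": [0,0,-0.07],"yaw": 0},{"dp": [0,0,-0.09],"yaw": 0},{"dp": [0,0,-0.11],"yaw": 0},{"dp": [0,0,-0.125],"yaw": 0},{"dp": [0,0,-0.135],"yaw": 0},{"dp": [0,0,-0.14],"yaw": 0},{"dp": [0,0,-0.14],"yaw": 0}])

```text
time_s: 6.52
tcp_pos: [0.476, 0.1178, 0.1193]
eef_rot: [-180.0, -0.1, -155.8]
contact_force: [-1.3, -0.7, -0.0]
gripper_width: 0.0005
gripper_force: 0.0
```

Call:
apply_moves(targets=[{"dp": [0,0,0],"yaw": 0},{"dp": [0,0,0],"yaw": 0},{"dp": [0,0,0],"yaw": 0},{"dp": [0,0,0],"yaw": 0},{"dp": [0,0,0],"yaw": 0},{"dp": [0,0,0],"yaw": 0},{"dp": [0,0,0],"yaw": 0},{"dp": [0,0,0],"yaw": 0},{"dp": [0,0,0],"yaw": 0},{"dp": [0,0,0],"yaw": 0},{"dp": [0,0,0],"yaw": 0},{"dp": [0,0,0],"yaw": 0},{"dp": [0,0,0],"yaw": 0},{"dp": [0,0,0],"yaw": 0},{"dp": [0,0,0],"yaw": 0},{"dp": [0,0,0],"yaw": 0},{"dp": [0,0,0],"yaw": 0},{"dp": [0,0,0],"yaw": 0},{"dp": [0,0,0],"yaw": 0},{"dp": [0,0,0],"yaw": 0}])

```text
time_s: 8.18
tcp_pos: [0.4766, 0.1187, 0.1204]
eef_rot: [180.0, 0.0, -155.7]
contact_force: [0.2, 0.2, -0.6]
gripper_width: 0.0005
gripper_force: 0.0
```

Call:
apply_moves(targets=[{"dp": [0,0,0],"yaw": 0},{"dp": [0,0,0],"yaw": 0},{"dp": [0,0,0],"yaw": 0},{"dp": [0,0,0],"yaw": 0},{"dp": [0,0,0],"yaw": 0},{"dp": [0,0,0],"yaw": 0},{"dp": [0,0,0.01],"yaw": 0},{"dp": [0,0,0.03],"yaw": 0},{"dp": [0,0,0.045],"yaw": 0},{"dp": [0,0,0.05],"yaw": 0},{"dp": [0,0,0.05],"yaw": 0}])

```text
time_s: 9.1
tcp_pos: [0.4774, 0.1192, 0.1722]
eef_rot: [180.0, 0.2, -155.7]
contact_force: [-0.1, -0.3, 0.8]
gripper_width: 0.0007
gripper_force: 0.0
```

Call:
apply_moves(targets=[{"dp": [0.004,0.01,0],"yaw": 0},{"dp": [0.012,0.03,0],"yaw": 0},{"dp": [0.024,0.06,0],"yaw": 0},{"dp": [0.036,0.09,0],"yaw": 0},{"dp": [0.049,0.12,0],"yaw": 0},{"dp": [0.061,0.15,0],"yaw": 0},{"dp": [0.073,0.18,0],"yaw": 0},{"dp": [0.083,0.205,0],"yaw": 0},{"dp": [0.091,0.225,0],"yaw": 0},{"dp": [0.096,0.235,0],"yaw": 0},{"dp": [0.096,0.237,0],"yaw": 0},{"dp": [0.096,0.237,-0.01],"yaw": 0},{"dp": [0.096,0.237,-0.03],"yaw": 0},{"dp": [0.096,0.237,-0.05],"yaw": 0},{"dp": [0.096,0.237,-0.07],"yaw": 0},{"dp": [0.096,0.237,-0.08],"yaw": 0},{"dp": [0.096,0.237,-0.085],"yaw": 0},{"dp": [0.096,0.237,-0.085],"yaw": 0},{"dp": [0.096,0.237,-0.085],"yaw": 0}])

```text
time_s: 10.68
tcp_pos: [0.5729, 0.3556, 0.086]
eef_rot: [-180.0, 0.0, -155.7]
contact_force: [-1.5, 0.4, 0.2]
gripper_width: 0.0006
gripper_force: 0.0
```

Run:
```python
from h import *
c=cams.capture("scene");print(get_state()["tcp_pos"])
cv2.imwrite("pics/k.png",cv2.resize(c["image"][240:390,370:530,::-1],None,fx=4,fy=4,interpolation=2)[:600])
```

```text
[0.57307918 0.35594323 0.08650123]
```

View pics/k.png

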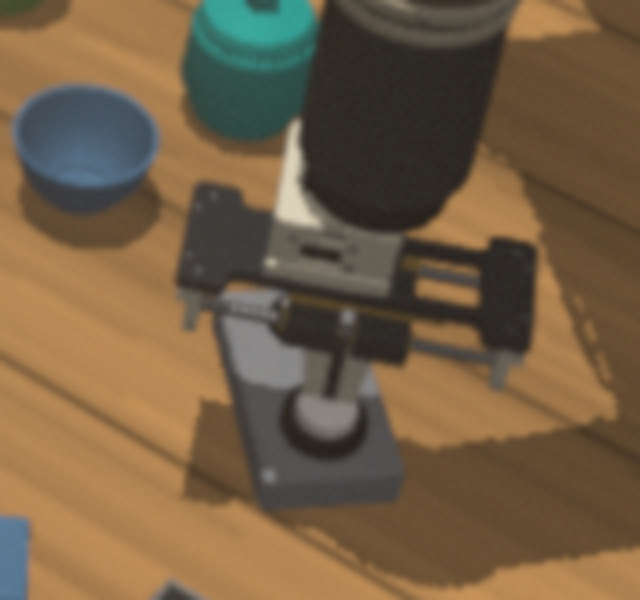

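The closed fingertips, at about (335,395) in the crop, are right over the large key. The gripper is clear of everything else, so I'll press down slowly.

Call:
apply_moves(targets=[{"dp": [0,0,-0.005],"yaw": 0},{"dp": [0,0,-0.01],"yaw": 0},{"dp": [0,0,-0.014],"yaw": 0},{"dp": [0,0,-0.016],"yaw": 0},{"dp": [0,0,-0.018],"yaw": 0},{"dp": [0,0,-0.02],"yaw": 0},{"dp": [0,0,-0.021],"yaw": 0},{"dp": [0,0,-0.021],"yaw": 0},{"dp": [0,0,-0.021],"yaw": 0}])

```text
time_s: 11.48
tcp_pos: [0.5726, 0.3558, 0.0651]
eef_rot: [-180.0, 0.0, -155.7]
contact_force: [-2.8, -0.5, 6.8]
gripper_width: 0.0002
gripper_force: 3.6
```

Call:
apply_moves(targets=[{"dp": [0,0,-0.001],"yaw": 0},{"dp": [0,0,-0.002],"yaw": 0},{"dp": [0,0,-0.002],"yaw": 0},{"dp": [0,0,-0.002],"yaw": 0}])

```text
time_s: 11.82
tcp_pos: [0.5726, 0.3558, 0.0649]
eef_rot: [-180.0, 0.1, -155.7]
contact_force: [-6.9, -2.1, 18.2]
gripper_width: 0.0005
gripper_force: 9.3
```

The force rose to 18 N with no further travel, so the key is on its stop. Now I'll draw clear.

Call:
apply_moves(targets=[{"dp": [0,0,0.003],"yaw": 0},{"dp": [0,0,0.01],"yaw": 0},{"dp": [0,0,0.03],"yaw": 0},{"dp": [0,0,0.055],"yaw": 0},{"dp": [0,0,0.08],"yaw": 0},{"dp": [0,0,0.105],"yaw": 0},{"dp": [0,0,0.125],"yaw": 0},{"dp": [0,0,0.135],"yaw": 0},{"dp": [0,0,0.135],"yaw": 0},{"dp": [0,0,0.135],"yaw": 0},{"dp": [0,0,0.135],"yaw": 0},{"dp": [0,0,0.135],"yaw": 0}])

```text
time_s: 12.82
tcp_pos: [0.5719, 0.3552, 0.1955]
eef_rot: [-180.0, -0.2, -155.7]
contact_force: [0.2, 0.5, -0.2]
gripper_width: 0.0005
gripper_force: 0.0
```

Run:
```python
from h import *
s=get_state();print(s["time_s"],s["tcp_pos"],s["contact_force"])
W=world(cams.capture("scene"));F=W.reshape(-1,3)
p=F[np.hypot(F[:,0]-.573,F[:,1]-.356)<.012];print("key z",np.nanmedian(p[p[:,2]<.08],0))
print(r.close_job())
```

```text
12.8167 [0.57192528 0.35520937 0.19551961] [ 0.20731544  0.47378528 -0.22142216]
key z [0.57316816 0.35596921 0.05228937]
the job is handed in; nothing more can be done
None
```

The job is handed in: the arm dwelt about 2 s over the narrow-necked vase and then the smaller bowl, pressed the large key to its stop, and drew clear with the key measured back up; no verdict was returned.

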